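Put the check weights away after the scale test

ROBOT

A 7-joint arm with a two-finger parallel gripper is mounted at the origin on a cart in front of the work surface, level with it; the furniture and walls round the work are solid. World frame = base frame: x ahead of the robot, y to its left, z up, the work surface at z = 0. Lengths are in mm, angles in rad, forces in N, time in s.
With the tool pointing down it reaches from about 350 to 775 mm from the base axis. Payload 3.1 kg.
Tool frame: the origin (TCP) lies on the front face of the gripper's body, between the roots of the fingers; the fingertips stand 73 mm ahead of it and the grasp point (between the pads) lies 54 mm ahead of it; z points along the fingers, y is the line along which they close (so a half turn about z gives the same grasp; the last joint's range is limited). The gripper opens to 85 mm and grips with 20 to 120 N. Pads are 22 mm wide; open, the fingers measure 114 mm over their backs; the gripper's body (76 mm by 85 mm) begins 54 mm behind the grasp point. The pads swing forward as they close: fully open they stand 13 mm farther back than shut.
Start: joints at [-1.201, 0.311, 0.014, 1.512, -0.004, 1.319, -0.027], TCP at [220.116, 504.048, 303.904] pointing down, gripper open.
Joint ranges: [-2.7, 2.7], [-0.3, 1.91], [-1.27, 1.3], [0.12, 2.57], [-1.44, 4.58], [0.2, 2.03], [-3.05, 3.05]. Speed limits (rad/s): [2.79, 2.79, 3.14, 3.14, 3.14, 3.14, 3.14].

INTERFACE

Orientations are given as [roll, pitch, yaw] about the fixed x, y, z axes, in that order (R = Rz(yaw) Ry(pitch) Rx(roll)).
In Python, from bench import telemetry, cams, workorder gives the robot as it stands.
- The arm moves only by the tool apply_moves, never from a script. Its argument "steps" is a list of rows, each a list of 2 entries, a list of its own where there are three numbers: the shift along the tool's x, y, z in cm, then the turn, a rotation vector about the tool's x, y, z in degrees. A call has 1 to 5 rows; each row shifts and turns the commanded pose from where the row before left it, along the tool's axes as they then stand; what a row does not reach is not made up. A row lasts 1/8 s, in which the tool goes at most 62.5 mm and 10.7 degrees, less where a joint would pass 70% of its speed; a pose out of reach is approached as far as the arm can. A call is refused whole if a number of a shift passes 6.25 or a number of a turn 10.7, either way. A call with a gripper value outside its range is refused whole. "jaw" is the opening, from 0 (shut) to 1 (fully open), set as the call begins (left out, the last holds). The fingers move at their own pace and stop on an object; the grip force is fixed at half the most. Time passes only in rows, so rows that do not move let the fingers close. It gives the time, the measured TCP pose, the force, the opening and the grip force at its end, in the units of the state.
- telemetry.get_obs(): the state, without advancing time (a new reading comes with each control period).
- cams.get_image(name): name is "scene" or "side" or "wrist"; returns the picture (384x512x3 uint8, red, green, blue); there is no depth.
- cams.get_calibration(name): a dict with "fx", "fy", "cx", "cy" (pixels), "extrinsics" (4x4, takes a point from world to camera coordinates). Camera axes: x right, y up, looking along -z (the intrinsics and any distortion apply to the point x, -y, -z); pixel columns grow to the right and rows downward; lengths in mm; the calibration is good to about 2 mm. The wrist camera is an equidistant fisheye: a pixel r from the principal point sees the ray r / f radians off the axis. A picture is of the moment at which its call begins: read the wrist's pose just before it. get_calibration takes no time and is no camera call; for the wrist camera it gives the pose at the moment of the call.
- workorder.finish_job(): hands the job in; it is judged then, once.
The state is a dict: "time_s": time; "joint_positions": joint angles; "qd": joint speeds; "joint_efforts": joint torques, N m; "eef_pos": TCP position; "orientation": TCP orientation; "force": force on the tool from outside, world axes, zero at the start; "moment": the same for the moment, N m; "grip_width": finger opening in mm; "gripper_force": force on a finger pad.
Only numpy, scipy, OpenCV 4.12 (cv2) and the standard library are available. Lean on these libraries where they do the work, as an engineer would, in place of code of your own. Each camera call takes 0.05 s, during which the arm holds its last target. There are 200 camera calls.

TASK

The parcel scale has been checked; take the stack of four check weights on it apart and put each weight upright into its own storage block, the one whose round pocket fits it, sitting fully down on the pocket's floor. The weights must never be put down on or fall onto the bare desk, and the tasting glass must stay standing where it is.

Things in the scene. Friction and masses are not known exactly. Their poses are not given: they have to be found in the camera images.
- weight_500: the largest check weight: a plain solid stainless steel cylinder, 56 mm diameter, 26 mm tall, 500 g, with a flat top and underside; at the start it stands on the scale's plate, roughly but not exactly centred on it. Origin: centre of its underside; z along its axis, up.
- weight_200: the second largest check weight: a plain solid brass cylinder, 42 mm diameter, 17 mm tall, 200 g, with a flat top and underside; at the start it stands on the 56 mm weight, roughly but not exactly centred on it. Origin: centre of its underside; z along its axis, up.
- weight_100: the third largest check weight: a plain solid stainless steel cylinder, 32 mm diameter, 16 mm tall, 100 g, with a flat top and underside; at the start it stands on the 42 mm weight, roughly but not exactly centred on it. Origin: centre of its underside; z along its axis, up.
- weight_50: the smallest check weight: a plain solid brass cylinder, 24 mm diameter, 13 mm tall, 50 g, with a flat top and underside; at the start it stands on the 32 mm weight, top of the stack, roughly but not exactly centred on it. Origin: centre of its underside; z along its axis, up.
- block_500: storage block of the 56 mm (500 g) weight: square brown wooden block, loose, 86 mm wide, 24 mm tall (dark plinth 92 mm wide round its foot); one round pocket in the middle of its top, 62 mm diameter, 6 mm deep (floor 18 mm above the desk, dark green, 2 mm chamfer at the mouth). A seated weight stands 20 mm proud. Origin: centre of its underside; z up; small brass plate on its -x face.
- block_200: storage block of the 42 mm (200 g) weight: square brown wooden block, loose, 72 mm wide, 24 mm tall (dark plinth 78 mm wide round its foot); one round pocket in the middle of its top, 48 mm diameter, 6 mm deep (floor 18 mm above the desk, dark green, 2 mm chamfer at the mouth). A seated weight stands 11 mm proud. Origin: centre of its underside; z up; small brass plate on its -x face.
- block_100: storage block of the 32 mm (100 g) weight: square brown wooden block, loose, 62 mm wide, 24 mm tall (dark plinth 68 mm wide round its foot); one round pocket in the middle of its top, 38 mm diameter, 6 mm deep (floor 18 mm above the desk, dark green, 2 mm chamfer at the mouth). A seated weight stands 10 mm proud. Origin: centre of its underside; z up; small brass plate on its -x face.
- block_50: storage block of the 24 mm (50 g) weight: square brown wooden block, loose, 54 mm wide, 24 mm tall (dark plinth 60 mm wide round its foot); one round pocket in the middle of its top, 30 mm diameter, 6 mm deep (floor 18 mm above the desk, dark green, 2 mm chamfer at the mouth). A seated weight stands 7 mm proud. Origin: centre of its underside; z up; small brass plate on its -x face.
- scale: the compact grey parcel scale the stack stands on, 220 x 200 x 55 mm, fixed; its dark steel load plate (166 x 192 mm) is level, top 55 mm above the desk, centred 27 mm towards +x from the origin. Origin: centre of its underside; -x is the side with display and keys.
- tasting_glass: a clear stemmed tasting glass standing loose on the desk, 63 mm wide, 155 mm tall; not to be disturbed. Origin: centre of its foot; z up.

How it is judged:
By the outcome, as a careful person would: the job done as asked, in the order asked, and still so for the second after the job is handed in, with the robot touching nothing.
It also fails if it takes over 93 s, if anything falls off the work surface, if the arm or the gripper's body presses on something with over 40 N, if the wrist force passes 120 N, or if a joint passes its speed limit or range.

## Working session

There is one attempt and no reset: what is moved stays moved. The work goes in short steps, Python scripts to look and compute and a tool call to move; the robot and the scene stay as the last step left them, time stands still between calls to the robot, and variables do not carry over. Pictures are saved under pics/ and viewed, at most 14 in all, crops included, and the job is handed in when it is done.

Besides the shell and the picture viewer there is one more tool, called after "Emit:" by a JSON object that holds its "api" and its "payload", one argument or row to a line. apply_moves: Moves the arm, as the interface text tells. Its arguments: {"type":"object","properties":{"steps":{"type":"array","items":{"type":"array"}},"jaw":{"type":"number"}},"required":["steps"]}

```bash
ls; mkdir -p pics
python3 - <<'E'
from bench import telemetry,cams
import cv2,numpy as np
print(telemetry.get_obs())
a=[]
for n in("scene","side","wrist"):
    c=cams.get_calibration(n);print(n,c)
    im=cams.get_image(n);cv2.imwrite(f"pics/{n}0.png",im[:,:,::-1])
E
```

```text
pics
{'time_s': 0.0, 'joint_positions': array([-1.20071585,  0.31176737,  0.01393036,  1.51306381, -0.00442207,
        1.31919451, -0.02718626]), 'qd': array([ 0.0014709 , -0.00069044, -0.00030835, -0.00111563, -0.0005465 ,
       -0.00119302, -0.00272983]), 'joint_efforts': array([ 7.46023233e-06, -3.79911625e+01,  1.45975831e-01, -2.30588812e+01,
        1.21644989e-02,  1.36138007e-02,  3.47642533e-06]), 'eef_pos': array([219.85766991, 503.53570348, 302.79509685]), 'orientation': array([-3.13919101e+00,  5.80184161e-05,  2.72995590e+00]), 'force': array([-0.03307632,  0.14245873,  0.45673136]), 'moment': array([0.00614717, 0.03394816, 0.04385758]), 'gripper_force': 0.0, 'grip_width': 85.77333564407458}
scene {'fx': 437.61271173624715, 'fy': 437.61271173624715, 'cx': 251.17393003927083, 'cy': 188.17517071507953, 'extrinsics': array([[-5.70543672e-01, -8.21178310e-01, -1.20871921e-02,
         2.91189896e+02],
       [ 3.72075535e-01, -2.71577729e-01,  8.87583987e-01,
        -2.40305278e+02],
       [-7.32147331e-01,  5.01908079e-01,  4.60487314e-01,
        -9.86382296e+02],
    
[... 313 characters left out ...]
01,  5.22676818e-01,  8.44839369e-01,
        -1.51312573e+02],
       [-1.48787089e-01, -8.31813927e-01,  5.34741052e-01,
        -1.07573705e+03],
       [ 0.00000000e+00,  0.00000000e+00,  0.00000000e+00,
         1.00000000e+00]])}
wrist {'fx': 297.3186396354542, 'fy': 297.3186396354542, 'cx': 260.56079655009637, 'cy': 193.32772137062915, 'extrinsics': array([[ 3.99529577e-01,  9.16713640e-01, -3.49545573e-03,
        -5.48809685e+02],
       [-8.79864985e-01,  3.82394026e-01, -2.82156724e-01,
         3.89285035e+01],
       [-2.57320276e-01,  1.15805486e-01,  9.59361957e-01,
        -3.79260364e+02],
       [ 0.00000000e+00,  0.00000000e+00,  0.00000000e+00,
         1.00000000e+00]])}
```

View pics/scene0.png

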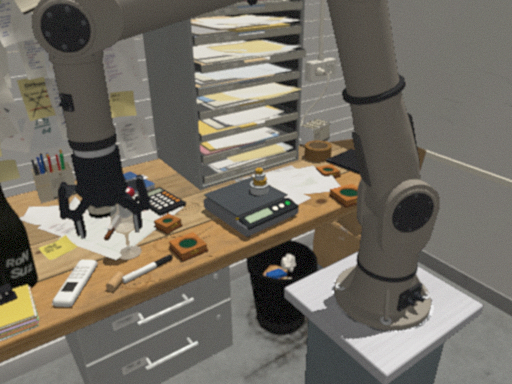

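View pics/side0.png

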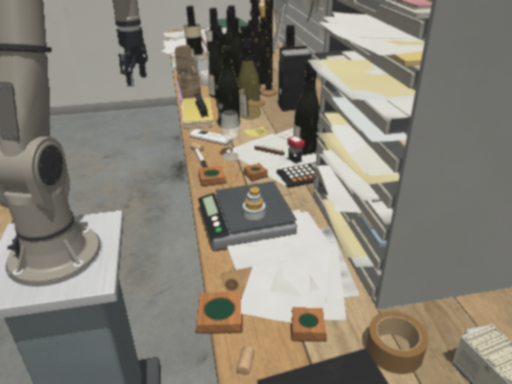

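View pics/wrist0.png

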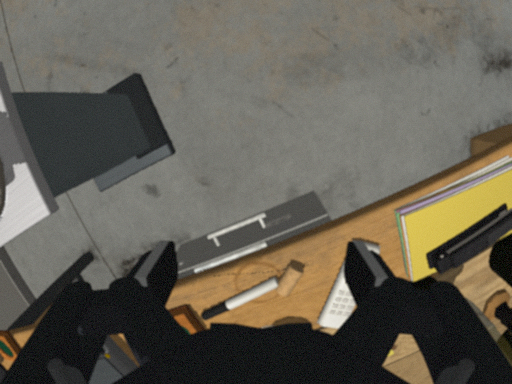

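```bash
cat > h.py <<'E'
import numpy as np,cv2
from bench import telemetry,cams
from scipy.spatial.transform import Rotation as R
def ray(c,u,v,fish):
    x=(u-c["cx"])/c["fx"];y=(v-c["cy"])/c["fy"]
    if fish:
        r=np.hypot(x,y);s=np.sin(r)/max(r,1e-9);d=np.array([x*s,-y*s,-np.cos(r)])
    else: d=np.array([x,-y,-1.])
    E=c["extrinsics"];A=E[:3,:3]
    return -A.T@E[:3,3],A.T@d
def onz(c,u,v,z,fish=False):
    o,d=ray(c,u,v,fish);return o+d*(z-o[2])/d[2]
def proj(c,p,fish=False):
    E=c["extrinsics"];q=E[:3,:3]@np.asarray(p,float)+E[:3,3];x,y,z=q[0],-q[1],-q[2]
    if fish:
        r=np.hypot(x,y);k=np.arctan2(r,z)/max(r,1e-9)
    else:k=1/z
    return c["cx"]+c["fx"]*x*k,c["cy"]+c["fy"]*y*k
def green(im,amin=15):
    h=cv2.cvtColor(im,cv2.COLOR_RGB2HSV)
    m=cv2.inRange(h,(55,90,15),(95,255,140))
    n,l,s,ce=cv2.connectedComponentsWithStats(m)
    return [(ce[i],s[i],l==i) for i in range(1,n) if s[i][4]>=amin]
E
python3 - <<'E'
from h import *
for n in("scene","side"):
    c=cams.get_calibration(n);im=cv2.imread(f"pics/{n}0.png")[:,:,::-1].copy()
    for ce,s,m in green(im):
        ys,xs=np.nonzero(m);P=np.array([onz(c,x,y,18)[:2] for x,y in zip(xs,ys)])
        print(n,ce.round(1),s,onz(c,*ce,18).round(),np.ptp(P,axis=0).round(),(2*np.sqrt(np.linalg.det(np.cov(P.T))**.5)*2).round(1) if len(P)>5 else'')
    for p in [(480,-100,55)]: pass
s=cv2.imread("pics/scene0.png")[155:255,140:370];t=cv2.imread("pics/side0.png")[160:260,170:320]
s=cv2.resize(s,None,fx=3.4,fy=3.4,interpolation=2);t=cv2.resize(t,None,fx=2.5,fy=2.5,interpolation=2)
o=np.zeros((600,800,3),np.uint8);o[:s.shape[0],:s.shape[1]]=s;o[345:345+t.shape[0],:t.shape[1]]=t
cv2.imwrite("pics/crop0.png",o)
c=cams.get_calibration("side");d=cams.get_calibration("scene")
print("stack top",onz(c,255,188,127),onz(d,260,170,127),"base",onz(c,255,212,60))
print("glass foot",onz(d,127,252,2),onz(c,230,155,2))
E
```

```text
scene [ 61.7 161. ] [ 60 154   5  15  40] [1170.  402.   18.] [142.  31.] 43.3
scene [348.7 192.1] [341 190  16   6  73] [ 367. -277.   18.] [43. 43.] 44.9
scene [287.1 202.1] [284 200   7   6  18] [431. -79.  18.] [28. 23.] 30.7
scene [187.4 242.9] [180 240  16   7  87] [415. 270.  18.] [33. 36.] 36.7
side [211.4 172.8] [207 172  10   3  24] [413. 272.  18.] [27. 15.] 24.1
side [218.1 229.5] [215 227   7   6  24] [396. -13.  18.] [17. 21.] 25.3
side [219.1 308.6] [206 300  27  18 388] [ 364. -272.   18.] [53. 47.] 51.2
side [308.  320.3] [301 315  15  11 127] [ 529. -337.   18.] [29. 25.] 27.9
stack top [491.41434385 -12.47445969 127.        ] [478.13563184 -10.99471564 127.        ] base [489.85805369 -16.91742641  60.        ]
glass foot [491.29571729 407.38420609   2.        ] [489.85873918 403.86759679   2.        ]
```

View pics/crop0.png

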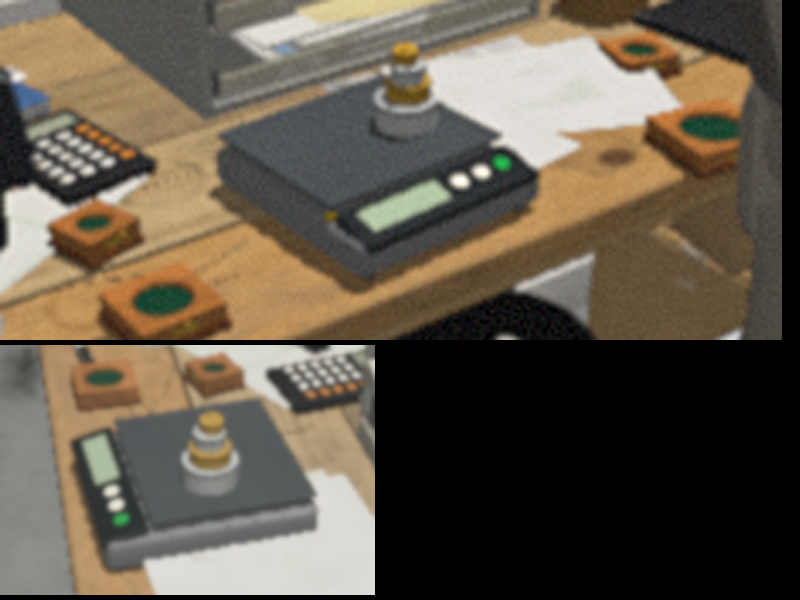

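```bash
cat >> h.py <<'E'
def plan(target,yaw,n):
    "rows in tool axes from measured pose to target TCP / yaw with tool down, n rows"
    o=telemetry.get_obs();p=np.array(o["eef_pos"]);T=R.from_euler("xyz",o["orientation"]);G=R.from_euler("xyz",[np.pi,0,yaw])
    dv=(T.inv()*G).as_rotvec()
    for i in range(n):
        s=T.inv().apply((np.array(target)-p)/n);print((s/10).round(2),np.degrees(dv/n).round(2));T=T*R.from_rotvec(dv/n)
E
python3 - <<'E'
from h import *
o=telemetry.get_obs();T=R.from_euler("xyz",o["orientation"])
c=cams.get_calibration("wrist");E=c["extrinsics"];A=E[:3,:3];cp=-A.T@E[:3,3]
print("cam in tool",T.inv().apply(cp-o["eef_pos"]),"fwd",T.inv().apply(-A[2]),"right",T.inv().apply(A[0]),"down",T.inv().apply(-A[1]))
for k in(54,73):print(k,proj(c,o["eef_pos"]+T.apply([0,0,k]),True))
d=cams.get_calibration("scene");s=cams.get_calibration("side")
print("shelf",onz(d,205,182,0),onz(d,305,157,0),"blk",onz(d,167,217,18),onz(s,255,169,18),onz(d,327,169,18))
plan([440,0,300],np.pi/2,10)
E
```

```text
cam in tool [ 70.07800687   0.41405047 -69.99186317] fwd [-0.28208038 -0.00110991  0.95939013] right [7.22867640e-04 9.99998801e-01 1.36942375e-03] down [-0.9593905   0.0010798  -0.28207923]
54 (np.float64(259.9397735976462), np.float64(261.25305238058587))
73 (np.float64(260.0563333976568), np.float64(243.7883458093444))
shelf [731.5468248   39.35285314   0.        ] [ 6.91978750e+02 -3.78242211e+02 -1.13686838e-13] blk [566.56122656 256.77338486  18.        ] [546.83164521 266.04645093  18.        ] [ 534.57761201 -342.30013785   18.        ]
[-4.03 -3.73  0.04] [-0.01  0.01  6.64]
[-4.44 -3.24  0.04] [-0.01  0.01  6.64]
[-4.78 -2.71  0.04] [-0.01  0.01  6.64]
[-5.06 -2.14  0.03] [-0.01  0.01  6.64]
[-5.28 -1.54  0.03] [-0.01  0.01  6.64]
[-5.42 -0.92  0.03] [-0.01  0.01  6.64]
[-5.49 -0.28  0.03] [-0.01  0.01  6.64]
[-5.48  0.35  0.03] [-0.01  0.01  6.64]
[-5.41  0.98  0.03] [-0.01  0.01  6.64]
[-5.26  1.6   0.03] [-0.01  0.01  6.64]
```

Run:
```python
from h import *
plan([450,290,310],np.pi/2,7)
```

```text
[-4.23 -1.48 -0.1 ] [-0.01  0.01  9.49]
[-4.42 -0.76 -0.1 ] [-0.01  0.01  9.49]
[-4.48 -0.03 -0.1 ] [-0.01  0.01  9.49]
[-4.43  0.71 -0.1 ] [-0.01  0.01  9.49]
[-4.25  1.43 -0.1 ] [-0.01  0.01  9.49]
[-3.95  2.12 -0.1 ] [-0.01  0.01  9.49]
[-3.55  2.74 -0.1 ] [-0.01  0.01  9.49]
```

Emit:
{"api": "apply_moves", "payload": {
  "steps": [
    [[-4.2,-1.5,-0.1],[0,0,9.5]],
    [[-4.4,-0.8,-0.1],[0,0,9.5]],
    [[-4.5,0,-0.1],[0,0,9.5]],
    [[-4.4,0.7,-0.1],[0,0,9.5]],
    [[-4.3,1.4,-0.1],[0,0,9.5]]
  ],
  "jaw": 1
}}

```text
time_s: 0.78
eef_pos: [384.3, 349.6, 308.7]
orientation: [-3.141, 0.0, 1.896]
force: [-0.1, 0.3, -0.4]
grip_width: 85.6
gripper_force: 0.0
```

Emit:
{"api": "apply_moves", "payload": {
  "steps": [
    [[-3.9,2.1,-0.1],[0,0,9.5]],
    [[-3.6,2.7,-0.1],[0,0,9.5]],
    [[0,0,0],[0,0,0]],
    [[0,0,0],[0,0,0]]
  ]
}}

```text
time_s: 1.27
eef_pos: [447.9, 290.1, 310.5]
orientation: [-3.14, -0.0, 1.57]
force: [-0.8, 0.7, 0.1]
grip_width: 85.4
gripper_force: 0.0
```

Run:
```python
from h import *
o=telemetry.get_obs();print(o["time_s"],o["eef_pos"],o["orientation"],o["qd"].round(3))
c=cams.get_calibration("wrist");im=cams.get_image("wrist");cv2.imwrite("pics/w1.png",im[:,:,::-1])
for ce,s,m in green(im,60):
    ys,xs=np.nonzero(m);P=np.array([onz(c,x,y,18,True)[:2] for x,y in zip(xs,ys)])
    print(ce.round(1),s,P.mean(0).round(1),np.ptp(P,axis=0).round(1))
plan([450,30,310],np.pi/2,5)
```

```text
1.275 [447.94098446 290.11454827 310.50962014] [-3.14022990e+00 -3.80289641e-04  1.57040116e+00] [-0.021 -0.003 -0.026  0.002 -0.002  0.001 -0.001]
[232.  181.9] [216 166  35  34 819] [413.  269.4] [43.5 43.1]
[338.1 186.7] [329 178  19  19 289] [549.3 263.5] [24.7 24.2]
[-5.22  0.04  0.01] [-0.02 -0.01  0.01]
[-5.22  0.05  0.01] [-0.02 -0.01  0.01]
[-5.22  0.05  0.01] [-0.02 -0.01  0.01]
[-5.22  0.05  0.01] [-0.02 -0.01  0.01]
[-5.22  0.05  0.01] [-0.02 -0.01  0.01]
```

View pics/w1.png

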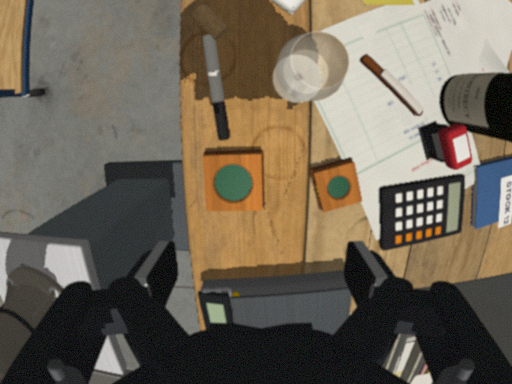

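Emit:
{"api": "apply_moves", "payload": {
  "steps": [
    [[-6,0.8,0],[0,0,0]],
    [[-6,0.8,0],[0,0,0]],
    [[-6,0.8,0],[0,0,0]],
    [[-6,0.8,0],[0,0,0]],
    [[-5,0.7,0],[0,0,0]]
  ]
}}

```text
time_s: 1.95
eef_pos: [486.9, -1.1, 311.1]
orientation: [3.141, -0.001, 1.572]
force: [0.9, 0.8, -0.5]
grip_width: 85.6
gripper_force: 0.0
```

Emit:
{"api": "apply_moves", "payload": {
  "steps": [
    [[0,0,0],[0,0,0]],
    [[0,0,0],[0,0,0]]
  ]
}}

```text
time_s: 2.2
eef_pos: [486.9, 1.5, 310.7]
orientation: [-3.141, -0.002, 1.572]
force: [-0.8, 0.3, -1.5]
grip_width: 85.5
gripper_force: 0.0
```

Run:
```python
from h import *
o=telemetry.get_obs();print(o["time_s"],o["eef_pos"],o["orientation"])
c=cams.get_calibration("wrist");im=cams.get_image("wrist");cv2.imwrite("pics/w2.png",im[:,:,::-1])
u,v=map(int,proj(c,[487,-13,115],True));print(u,v)
k=im[v-60:v+60,u-80:u+80,::-1];cv2.imwrite("pics/w2c.png",cv2.resize(k,None,fx=5,fy=5,interpolation=cv2.INTER_CUBIC));print("origin",u-80,v-60)
```

```text
2.2 [486.94241054   1.51809678 310.71651033] [-3.14109485e+00 -1.52519154e-03  1.57221614e+00]
259 201
origin 179 141
```

View pics/w2c.png

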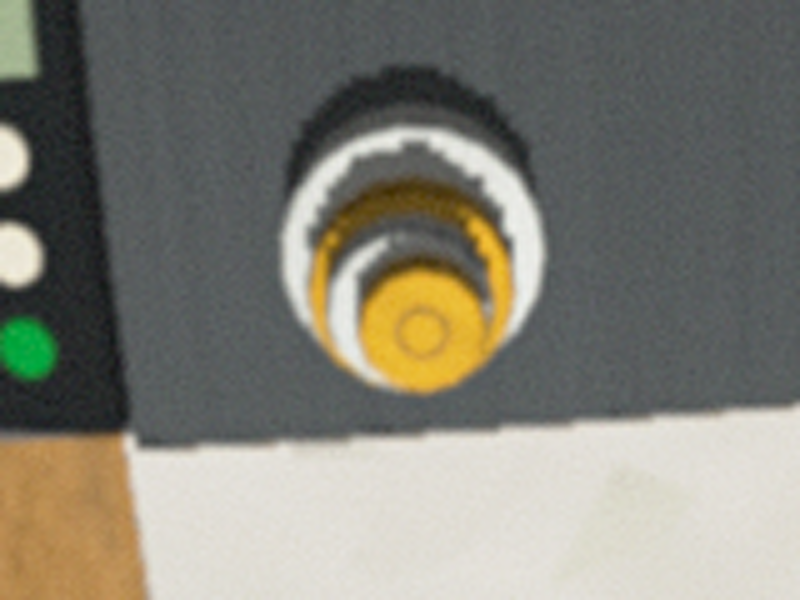

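Run:
```python
from h import *
c=cams.get_calibration("wrist")
print(onz(c,263.3,206.7,127,True),onz(c,261.8,192,81,True))
```

```text
[490.96583603 -13.6717325  127.        ] [489.74420266 -13.16592725  81.        ]
```

Emit:
{"api": "apply_moves", "payload": {
  "steps": [
    [[-1.5,0.4,2.5],[0,0,0]],
    [[0,0,4],[0,0,0]],
    [[0,0,3],[0,0,0]],
    [[0,0,1.5],[0,0,0]],
    [[0,0,0],[0,0,0]]
  ],
  "jaw": 0.6
}}

```text
time_s: 2.88
eef_pos: [490.7, -14.1, 200.2]
orientation: [-3.14, -0.0, 1.572]
force: [-0.3, -0.6, 0.9]
grip_width: 51.5
gripper_force: 0.0
```

Run:
```python
from h import *
o=telemetry.get_obs();print(o["time_s"],o["eef_pos"],o["orientation"],o["force"],o["grip_width"])
c=cams.get_calibration("wrist");im=cams.get_image("wrist");c2=cams.get_calibration("side");s=cams.get_image("side")
print(onz(c,*proj(c,[491,-13.7,127],True),127,True),proj(c,[491,-13.7,127],True))
k=cv2.resize(im[150:350,130:390,::-1],None,fx=2,fy=2)
u,v=map(int,proj(c2,[491,-13,110]));print(u,v,"side crop origin",u-35,v-40)
t=cv2.resize(s[v-40:v+30,u-35:u+35,::-1],None,fx=4,fy=4,interpolation=2)
w=np.zeros((400,800,3),np.uint8);w[:,:520]=k;w[:280,520:]=t;cv2.imwrite("pics/w3.png",w)
```

```text
2.875 [490.71177458 -14.09268543 200.22557049] [-3.13963311e+00 -1.97179937e-04  1.57177690e+00] [-0.27209258 -0.58539923  0.88946372] 51.532752940096
[491.  -13.7 127. ] (np.float64(258.35064706918047), np.float64(244.87373792918348))
254 194 side crop origin 219 154
```

View pics/w3.png

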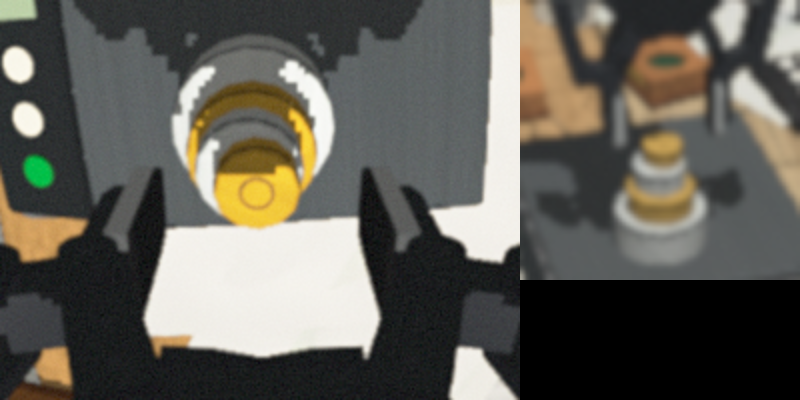

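Run:
```python
from h import *
c=cams.get_calibration("side")
for x in (465,516.5):
  for y in(-14,-25): print([(z,np.round(proj(c,[x,y,z]),1)) for z in (120,127,134,140)])
print(np.round(proj(c,[491,-13.7,127]),1))
```

```text
[(120, array([244.3, 192.1])), (127, array([244.3, 189.6])), (134, array([244.2, 187.1])), (140, array([244.2, 185. ]))]
[(120, array([245.2, 194.5])), (127, array([245.1, 192. ])), (134, array([245. , 189.5])), (140, array([245. , 187.3]))]
[(120, array([265.3, 189.6])), (127, array([265.4, 187.1])), (134, array([265.4, 184.7])), (140, array([265.4, 182.5]))]
[(120, array([266.3, 192. ])), (127, array([266.4, 189.5])), (134, array([266.4, 187. ])), (140, array([266.4, 184.9]))]
[254.9 188.3]
```

Emit:
{"api": "apply_moves", "payload": {
  "steps": [
    [[0,-0.1,0.5],[0,0,0]],
    [[0,0,0.3],[0,0,0]],
    [[0,0,0],[0,0,0]]
  ]
}}

```text
time_s: 3.35
eef_pos: [490.0, -15.5, 192.9]
orientation: [-3.141, -0.0, 1.569]
force: [-0.1, 0.1, 0.0]
grip_width: 51.3
gripper_force: 0.0
```

Emit:
{"api": "apply_moves", "payload": {
  "steps": [
    [[0,0,0],[0,0,0]],
    [[0,0,0],[0,0,0]],
    [[0,0,0],[0,0,0]],
    [[0,0,0],[0,0,0]]
  ],
  "jaw": 0
}}

```text
time_s: 3.85
eef_pos: [490.4, -15.6, 193.4]
orientation: [3.141, -0.0, 1.569]
force: [-0.6, 0.4, 3.3]
grip_width: 20.2
gripper_force: 58.7
```

Run:
```python
from h import *
o=telemetry.get_obs();print(o["time_s"],o["grip_width"],o["gripper_force"])
im=cams.get_image("wrist");s=cams.get_image("side")
k=cv2.resize(im[170:330,160:360,::-1],None,fx=2.5,fy=2.5)
t=cv2.resize(s[154:224,219:289,::-1],None,fx=4,fy=4,interpolation=2)
w=np.zeros((400,800,3),np.uint8);w[:,:500]=k;w[:280,520:]=t;cv2.imwrite("pics/w4.png",w)
```

```text
3.85 20.245643569786797 58.70940685272217
```

View pics/w4.png

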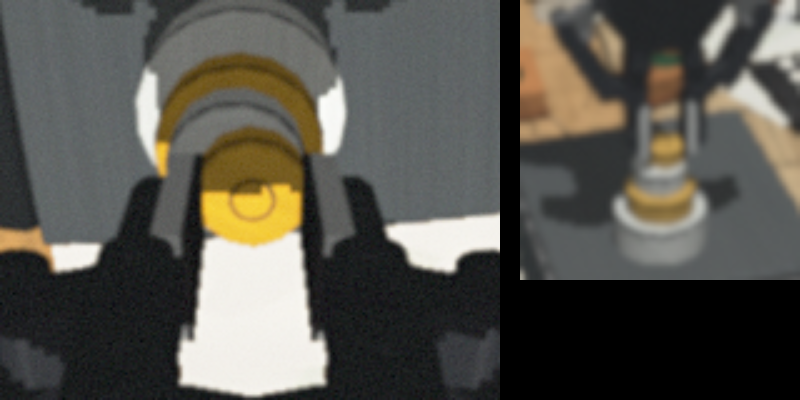

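Run:
```python
from h import *
c=cams.get_calibration("wrist");o=telemetry.get_obs()
print(onz(c,260.4,250,127,True)-o["eef_pos"])
```

```text
[  1.62871765   0.86176595 -66.34006472]
```

Emit:
{"api": "apply_moves", "payload": {
  "steps": [
    [[0,0,-1],[0,0,0]],
    [[0,0,-4],[0,0,0]],
    [[3,0.5,-3],[0,0,0]],
    [[5,1,0],[0,0,0]],
    [[6,1.2,0],[0,0,0]]
  ]
}}

```text
time_s: 4.58
eef_pos: [517.9, 124.5, 273.9]
orientation: [3.14, -0.0, 1.566]
force: [1.0, -0.6, -0.3]
grip_width: 20.6
gripper_force: 58.8
```

Emit:
{"api": "apply_moves", "payload": {
  "steps": [
    [[6,1.4,0],[0,0,0]],
    [[5,1.1,0],[0,0,0]],
    [[2.5,0.7,2],[0,0,0]],
    [[0,0,4],[0,0,0]],
    [[0,0,0],[0,0,0]]
  ]
}}

```text
time_s: 5.2
eef_pos: [546.9, 258.9, 209.1]
orientation: [-3.133, 0.004, 1.57]
force: [-0.4, -0.3, -0.0]
grip_width: 20.2
gripper_force: 58.9
```

```bash
cat >> h.py <<'E'
def look(name,z0=18,box=(150,330,130,390),amin=60):
    o=telemetry.get_obs();c=cams.get_calibration("wrist");im=cams.get_image("wrist");p=o["eef_pos"]
    print(o["time_s"],p.round(1),o["orientation"].round(3),"F",o["force"].round(1),"w",round(o["grip_width"],1),round(o["gripper_force"],1))
    for ce,s,m in green(im,amin):
        ys,xs=np.nonzero(m);cn=max(cv2.findContours(m.astype(np.uint8),0,2)[0],key=len)
        h=cv2.convexHull(cn)[:,0];P=np.array([onz(c,x,y,z0,True)[:2] for x,y in h]).astype(np.float32)
        (a,b),r=cv2.minEnclosingCircle(P)
        print("green",ce.round(1),s,"centre",round(a,1),round(b,1),"r",round(r,1),"mean of extent",((P.max(0)+P.min(0))/2).round(1),"ptp",np.ptp(P,axis=0).round(1))
    a,b,e,f=box;k=im[a:b,e:f,::-1];cv2.imwrite(f"pics/{name}.png",cv2.resize(k,None,fx=2.5,fy=2.5,interpolation=2))
    return o,c,im
E
python3 -c "
from h import *
look('w5')"
```

```text
5.2 [546.9 258.9 209.1] [-3.133  0.004  1.57 ] F [-0.4 -0.3 -0. ] w 20.2 58.9
green [123.7 176.5] [ 104  154   40   46 1385] centre 413.0 268.9 r 22.8 mean of extent [412.8 268.8] ptp [44.  45.4]
green [261.8 179.8] [248 167  30  29 435] centre 548.7 263.9 r 13.7 mean of extent [548.7 263.8] ptp [26.3 26.2]
```

View pics/w5.png

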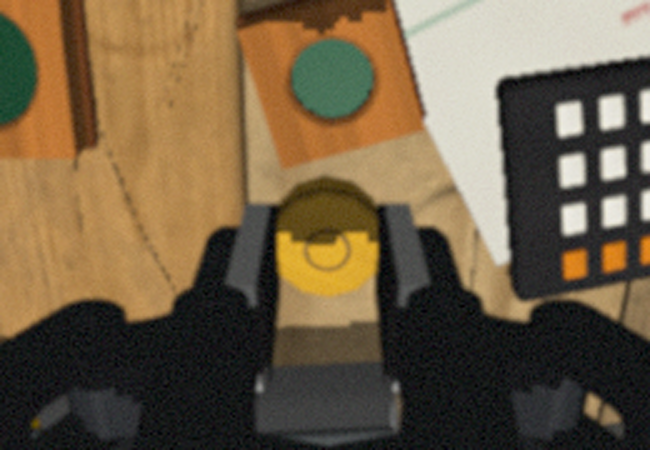

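Emit:
{"api": "apply_moves", "payload": {
  "steps": [
    [[0.4,0,3],[0,0,0]],
    [[0,0,4],[0,0,0]],
    [[0,0,2.5],[0,0,0]],
    [[0,0,0],[0,0,0]],
    [[0,0,0],[0,0,0]]
  ]
}}

```text
time_s: 5.88
eef_pos: [551.3, 263.6, 120.5]
orientation: [3.137, -0.002, 1.569]
force: [-0.2, 0.5, -0.8]
grip_width: 20.2
gripper_force: 58.9
```

Run:
```python
from h import *
o,c,im=look('w6')
print(proj(c,[548.7,263.9,44],True),proj(c,[548.7,263.9,18],True))
```

```text
5.875 [551.3 263.6 120.5] [ 3.137e+00 -2.000e-03  1.569e+00] F [-0.2  0.5 -0.8] w 20.2 58.9
green [ 67.3 213.5] [  44  184   47   59 2065] centre 412.5 268.7 r 23.2 mean of extent [412.2 268.9] ptp [43.8 45.1]
green [250.  215.7] [231 204  45  29 634] centre 548.5 264.5 r 14.2 mean of extent [548.5 268.1] ptp [27.7 18.7]
(np.float64(252.2623342815968), np.float64(242.52192301027713)) (np.float64(253.1873121587871), np.float64(224.47015729334203))
```

View pics/w6.png

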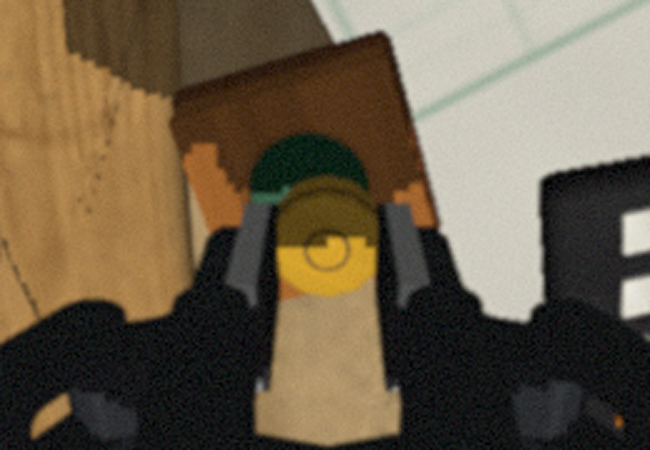

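Emit:
{"api": "apply_moves", "payload": {
  "steps": [
    [[-0.05,-0.45,0],[0,0,0]],
    [[0,0,0.8],[0,0,0]],
    [[0,0,0],[0,0,0]]
  ]
}}

```text
time_s: 6.3
eef_pos: [544.3, 262.8, 109.2]
orientation: [-3.14, 0.001, 1.569]
force: [0.1, -0.1, -1.6]
grip_width: 20.0
gripper_force: 58.9
```

```bash
cat >> h.py <<'E'
def brass(im,c,z,near):
    h=cv2.cvtColor(im,cv2.COLOR_RGB2HSV);m=cv2.inRange(h,(18,150,60),(27,255,255));m[:150]=0
    return m
E
python3 - <<'E'
from h import *
o,c,im=look('w7')
p=o["eef_pos"];h=cv2.cvtColor(im,cv2.COLOR_RGB2HSV)
print(h[240:264:4,255:268:6].tolist())
print(h[222:238:5,240:280:6].tolist())
print("weight px",proj(c,p+[1.7,.9,-66],True))
E
```

```text
6.3 [544.3 262.8 109.2] [-3.140e+00  1.000e-03  1.569e+00] F [ 0.1 -0.1 -1.6] w 20.0 58.9
green [ 67.1 217.5] [  43  187   49   62 2290] centre 412.9 269.0 r 23.3 mean of extent [412.1 268.5] ptp [44.1 45. ]
green [268.8 217.9] [242 209  48  23 469] centre 548.7 265.9 r 13.9 mean of extent [548.7 270.3] ptp [27.7 13.8]
[[[20, 177, 92], [22, 213, 85], [20, 191, 95]], [[17, 152, 67], [20, 183, 88], [20, 166, 117]], [[21, 205, 187], [21, 206, 188], [21, 187, 203]], [[21, 204, 215], [21, 198, 218], [21, 195, 203]], [[21, 180, 167], [21, 201, 194], [20, 184, 190]], [[21, 198, 218], [21, 199, 222], [21, 192, 214]]]
[[[13, 161, 79], [83, 168, 35], [23, 173, 62], [22, 190, 82], [20, 171, 79], [24, 142, 63], [71, 161, 27]], [[24, 172, 55], [21, 182, 77], [18, 174, 63], [20, 166, 80], [20, 255, 64], [21, 251, 63], [25, 202, 62]], [[177, 90, 31], [21, 175, 73], [20, 191, 96], [19, 176, 97], [21, 198, 94], [21, 210, 91], [22, 167, 61]], [[16, 239, 32], [23, 201, 89], [20, 169, 89], [21, 171, 94], [21, 208, 93], [21, 178, 96], [20, 182, 98]]]
weight px (np.float64(260.87692564672625), np.float64(250.12482488957374))
```

Emit:
{"api": "apply_moves", "payload": {
  "steps": [
    [[0,0.2,0],[0,0,0]],
    [[0,0,0],[0,0,0]],
    [[0,0,0],[0,0,0]],
    [[0,0,0],[0,0,0]]
  ]
}}

```text
time_s: 6.85
eef_pos: [547.1, 262.9, 109.9]
orientation: [-3.142, -0.0, 1.569]
force: [0.5, -0.1, -0.3]
grip_width: 20.3
gripper_force: 58.9
```

Run:
```python
from h import *
for i in range(4):o,c,im=look('w7')
```

```text
6.85 [547.1 262.9 109.9] [-3.142 -0.     1.569] F [ 0.5 -0.1 -0.3] w 20.3 58.9
green [ 64.4 217.3] [  40  187   49   62 2228] centre 412.5 268.8 r 23.2 mean of extent [411.9 268.5] ptp [44.1 45.3]
green [260.6 217.9] [237 209  48  23 476] centre 548.7 265.4 r 14.0 mean of extent [548.7 270.1] ptp [27.9 13.9]
6.9 [547.1 262.9 109.9] [ 3.142 -0.     1.569] F [ 0.4 -0.6 -1.7] w 20.4 58.9
green [ 64.5 217.4] [  41  187   48   62 2227] centre 412.9 269.0 r 23.2 mean of extent [412.2 268.4] ptp [43.6 45.3]
green [260.6 218. ] [237 209  48  23 479] centre 548.6 265.4 r 14.0 mean of extent [548.6 270.1] ptp [27.9 13.9]
6.95 [547.  262.9 109.9] [-3.142 -0.     1.569] F [ 0.5  0.7 -0.5] w 19.9 58.9
green [ 64.5 217.4] [  40  187   50   62 2231] centre 412.1 268.7 r 23.2 mean of extent [412.2 268.5] ptp [43.6 45.2]
green [260.6 217.9] [237 209  48  23 464] centre 548.6 265.4 r 14.0 mean of extent [548.6 270.1] ptp [27.9 13.9]
7.0 [547.  262.9 109.9] [ 3.142 -0.     1.569] F [ 0.6 -0.1 -0.1] w 20.4 58.9
green [ 64.5 217.3] [  40  187   49   62 2230] centre 412.9 269.0 r 23.3 mean of extent [412.1 268.5] ptp [44.  45.2]
green [260.8 217.8] [237 208  48  24 476] centre 548.6 265.4 r 13.9 mean of extent [548.6 270.4] ptp [27.8 14.5]
```

Emit:
{"api": "apply_moves", "payload": {
  "steps": [
    [[0.05,0,0.5],[0,0,0]],
    [[0,0,0.5],[0,0,0]],
    [[0,0,0.15],[0,0,0]],
    [[0,0,0],[0,0,0]],
    [[0,0,0],[0,0,0]]
  ]
}}

```text
time_s: 7.68
eef_pos: [547.2, 263.4, 98.5]
orientation: [3.141, -0.0, 1.569]
force: [-0.6, 0.2, 0.2]
grip_width: 20.2
gripper_force: 58.9
```

Emit:
{"api": "apply_moves", "payload": {
  "steps": [
    [[0,0,0.1],[0,0,0]],
    [[0,0,0],[0,0,0]],
    [[0,0,0],[0,0,0]]
  ]
}}

```text
time_s: 8.05
eef_pos: [547.2, 263.5, 97.5]
orientation: [3.141, -0.0, 1.569]
force: [0.7, -0.1, 0.1]
grip_width: 20.4
gripper_force: 58.9
```

Emit:
{"api": "apply_moves", "payload": {
  "steps": [
    [[0,0,0],[0,0,0]],
    [[0,0,0],[0,0,0]],
    [[0,0,0],[0,0,0]],
    [[0,0,-3],[0,0,0]],
    [[0,0,-5],[0,0,0]]
  ],
  "jaw": 0.5
}}

```text
time_s: 8.68
eef_pos: [545.5, 262.9, 176.1]
orientation: [-3.137, 0.003, 1.569]
force: [0.9, 0.2, 0.3]
grip_width: 42.7
gripper_force: 0.0
```

Emit:
{"api": "apply_moves", "payload": {
  "steps": [
    [[0,0,-5],[0,0,0]],
    [[-2,0,-1],[0,0,0]],
    [[0,0,0],[0,0,0]],
    [[0,0,0],[0,0,0]]
  ]
}}

```text
time_s: 9.18
eef_pos: [545.9, 243.2, 235.5]
orientation: [-3.138, 0.001, 1.569]
force: [-0.5, 0.3, -0.0]
grip_width: 42.9
gripper_force: 0.0
```

Run:
```python
from h import *
o,c,im=look('w8',box=(90,270,130,390))
```

```text
9.175 [545.9 243.2 235.5] [-3.138e+00  1.000e-03  1.569e+00] F [-0.5  0.3 -0. ] w 42.9 0.0
green [132.7 156.9] [ 114  136   38   43 1256] centre 412.9 269.0 r 22.6 mean of extent [412.6 269. ] ptp [44.3 44.9]
```

View pics/w8.png

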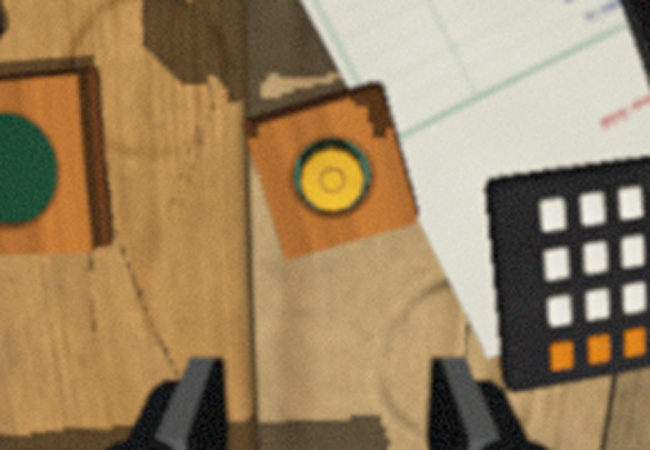

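Emit:
{"api": "apply_moves", "payload": {
  "steps": [
    [[-5,-1.2,-2.5],[0,0,0]],
    [[-5,-1.2,-2],[0,0,0]],
    [[-5,-1.2,-1],[0,0,0]],
    [[-5,-1.2,0],[0,0,0]],
    [[-4,-0.8,0],[0,0,0]]
  ],
  "jaw": 0.7
}}

```text
time_s: 9.85
eef_pos: [489.5, 2.0, 291.3]
orientation: [-3.14, 0.0, 1.569]
force: [0.5, 0.4, 0.0]
grip_width: 59.7
gripper_force: 0.0
```

Emit:
{"api": "apply_moves", "payload": {
  "steps": [
    [[0,0,0],[0,0,0]],
    [[0,0,0],[0,0,0]],
    [[0,0,0],[0,0,0]]
  ]
}}

```text
time_s: 10.22
eef_pos: [490.8, 5.6, 291.7]
orientation: [-3.14, -0.0, 1.573]
force: [0.8, -0.2, 0.6]
grip_width: 59.6
gripper_force: 0.0
```

Run:
```python
from h import *
o,c,im=look('w9')
u,v=map(int,proj(c,[490,-13,105],True));print("origin",u-40,v-40)
k=im[v-40:v+40,u-40:u+40,::-1];cv2.imwrite("pics/w9.png",cv2.resize(k,None,fx=7,fy=7,interpolation=2))
```

```text
10.225 [490.8   5.6 291.7] [-3.14  -0.     1.573] F [ 0.8 -0.2  0.6] w 59.6 0.0
origin 218 168
```

View pics/w9.png

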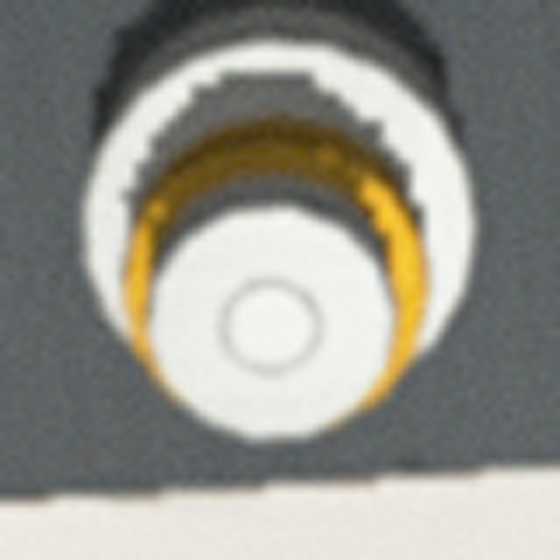

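Run:
```python
from h import *
c=cams.get_calibration("wrist")
print(onz(c,256.3,213.8,114,True),onz(c,257.4,200.8,81,True),onz(c,257,204,98,True))
```

```text
[488.46640692 -15.35428184 114.        ] [489.06387104 -13.85668955  81.        ] [488.88840258 -11.51763939  98.        ]
```

Emit:
{"api": "apply_moves", "payload": {
  "steps": [
    [[-2.1,-0.3,3],[0,0,0]],
    [[0,0,4],[0,0,0]],
    [[0,0,3],[0,0,0]],
    [[0,0,0],[0,0,0]],
    [[0,0,0],[0,0,0]]
  ]
}}

```text
time_s: 10.9
eef_pos: [488.6, -17.0, 193.4]
orientation: [3.14, 0.0, 1.57]
force: [0.5, -0.5, 0.2]
grip_width: 59.8
gripper_force: 0.0
```

Emit:
{"api": "apply_moves", "payload": {
  "steps": [
    [[0,0,0],[0,0,0]],
    [[0,0,0],[0,0,0]],
    [[0,0,0],[0,0,0]]
  ]
}}

```text
time_s: 11.28
eef_pos: [487.9, -17.5, 193.0]
orientation: [3.14, -0.0, 1.569]
force: [-0.2, -0.1, 0.0]
grip_width: 59.8
gripper_force: 0.0
```

Run:
```python
from h import *
o,c,im=look('w10')
g=cv2.cvtColor(im,cv2.COLOR_RGB2GRAY)
for v in range(225,270,6): 
    r=g[v].astype(int);print(v,"".join("#" if x>170 else "." if x<55 else "-" for x in r[195:330:1]))
print(proj(c,[487.5,-15.4,114],True),proj(c,o["eef_pos"]+[0,0,-66],True))
```

```text
11.275 [487.9 -17.5 193. ] [ 3.14  -0.     1.569] F [-0.2 -0.1  0. ] w 59.8 0.0
green [148.1 235. ] [140 227  17  18  69] centre 382.3 -60.1 r 9.4 mean of extent [382.6 -60.2] ptp [17.2 17.9]
225 --------------------------##########-------------------------------------------##########--##############------------------------------
231 ----------------------------#######-#######################################################-#########----------------------------------
237 --.....--------------------------###############################################################-----------------------------.....-----
243 ........-----------------------------########################################################-------------------------------.........--
249 ........-------------------------------#################################################------------------------------------...........
255 .........-------------------------------------#####################################----------------------------------------............
261 ..........------------------------------------------------##############------------#######################################-...........
267 ........--################################################################################################################--...........
(np.float64(256.6773327604116), np.float64(237.49129523590562)) (np.float64(257.2219553052275), np.float64(251.7511164787646))
```

Emit:
{"api": "apply_moves", "payload": {
  "steps": [
    [[0.3,-0.05,0.8],[0,0,0]],
    [[0,0,0.9],[0,0,0]],
    [[0,0,0],[0,0,0]],
    [[0,0,0],[0,0,0]]
  ]
}}

```text
time_s: 11.82
eef_pos: [487.1, -14.6, 175.2]
orientation: [-3.141, 0.0, 1.569]
force: [-1.1, -0.2, -0.1]
grip_width: 59.8
gripper_force: 0.0
```

Emit:
{"api": "apply_moves", "payload": {
  "steps": [
    [[0,0,0],[0,0,0]],
    [[0,0,0],[0,0,0]],
    [[0,0,0],[0,0,0]],
    [[0,0,0],[0,0,0]]
  ],
  "jaw": 0
}}

```text
time_s: 12.32
eef_pos: [487.5, -14.6, 176.0]
orientation: [3.141, -0.0, 1.569]
force: [-1.1, -0.5, 4.9]
grip_width: 28.9
gripper_force: 59.2
```

Run:
```python
from h import *
o,c,im=look('w11')
g=cv2.cvtColor(im,cv2.COLOR_RGB2GRAY)
for v in range(219,276,4): 
    r=g[v].astype(int);print(v,"".join("#" if x>170 else "." if x<55 else "-" for x in r[205:315:1]))
```

```text
12.325 [487.5 -14.6 176. ] [ 3.141 -0.     1.569] F [-1.1 -0.5  4.9] w 28.9 59.2
green [141.7 247.1] [133 238  18  20  76] centre 381.6 -61.8 r 9.7 mean of extent [381.3 -61.8] ptp [17.  19.4]
219 --------------------------------------------------------------------------------------------------------------
223 --------------------------------------------------------------------------------------------------------------
227 -----------#########----------------------------------------------------------------------###########---------
231 -----------########------------------------------------------------------------------------##########---------
235 ------------##----------....--------------------------------------------------------....----------------------
239 -----------------------.....--------------------------------------------------------.....---------------------
243 --........------------....-----------------------------------------------------------.....------------........
247 .........------------.....------------------------------------------------------------.....------------.......
251 ........------------.....--###------------------------------------###########---------......-------------.....
255 ......-------------......--##################################################---------.......-------------....
259 .....-------------........-##########################################################-........-------------...
263 ....-------------.........-##########################################################-.........-------------..
267 ..........-------..........--######################################################--..........-------........
271 ............------..........---#################################################----...........-----..........
275 ...........................---------#########################################--#####--........................
```

Run:
```python
from h import *
c=cams.get_calibration("wrist");o=telemetry.get_obs()
print(onz(c,261,254,114,True)-o["eef_pos"])
```

```text
[  1.94204669   0.82697766 -62.02257027]
```

Emit:
{"api": "apply_moves", "payload": {
  "steps": [
    [[0,0,-1],[0,0,0]],
    [[0,0,-4],[0,0,0]],
    [[-3,0.4,-2],[0,0,0]],
    [[-5.5,0.8,0],[0,0,0]],
    [[-6,0.8,0],[0,0,0]]
  ]
}}

```text
time_s: 13.0
eef_pos: [507.5, -159.7, 245.9]
orientation: [3.14, -0.001, 1.573]
force: [0.6, -0.8, -1.4]
grip_width: 29.0
gripper_force: 59.4
```

Emit:
{"api": "apply_moves", "payload": {
  "steps": [
    [[-6,0.8,0],[0,0,0]],
    [[-6,0.8,0],[0,0,0]],
    [[-4,0.6,0],[0,0,0]],
    [[-1.5,0,2],[0,0,0]],
    [[0,0,0],[0,0,0]]
  ]
}}

```text
time_s: 13.62
eef_pos: [526.9, -333.5, 222.2]
orientation: [-3.136, -0.004, 1.568]
force: [-0.8, 0.8, -0.5]
grip_width: 29.2
gripper_force: 59.5
```

Emit:
{"api": "apply_moves", "payload": {
  "steps": [
    [[0,0,0],[0,0,0]],
    [[0,0,0],[0,0,0]],
    [[0,0,0],[0,0,0]]
  ]
}}

```text
time_s: 14.0
eef_pos: [529.3, -333.4, 226.1]
orientation: [3.14, -0.0, 1.571]
force: [0.5, 0.5, -0.3]
grip_width: 29.1
gripper_force: 59.5
```

Run:
```python
from h import *
o,c,im=look('w12')
```

```text
14.0 [ 529.3 -333.4  226.1] [ 3.14  -0.     1.571] F [ 0.5  0.5 -0.3] w 29.1 59.5
green [ 99.5 127.7] [  77   99   46   58 2054] centre 364.5 -273.8 r 29.8 mean of extent [ 364.1 -273.8] ptp [57.4 59.6]
green [259.3 188.3] [242 172  37  34 705] centre 530.3 -339.0 r 17.8 mean of extent [ 530.5 -339.4] ptp [35.  33.3]
```

Emit:
{"api": "apply_moves", "payload": {
  "steps": [
    [[-0.6,-0.1,4],[0,0,0]],
    [[0,0,4],[0,0,0]],
    [[0,0,3.5],[0,0,0]],
    [[0,0,0],[0,0,0]],
    [[0,0,0],[0,0,0]]
  ]
}}

```text
time_s: 14.68
eef_pos: [528.5, -341.2, 112.1]
orientation: [3.139, 0.002, 1.57]
force: [0.7, -0.6, -1.4]
grip_width: 29.2
gripper_force: 59.5
```

Emit:
{"api": "apply_moves", "payload": {
  "steps": [
    [[0,0,0],[0,0,0]],
    [[0,0,0],[0,0,0]],
    [[0,0,0],[0,0,0]]
  ]
}}

```text
time_s: 15.05
eef_pos: [527.9, -340.8, 111.2]
orientation: [3.14, 0.001, 1.569]
force: [-0.0, -0.5, -0.5]
grip_width: 29.1
gripper_force: 59.5
```

Run:
```python
from h import *
o,c,im=look('w13')
print(proj(c,o["eef_pos"]+[1.9,.8,-62],True))
```

```text
15.05 [ 527.9 -340.8  111.2] [3.140e+00 1.000e-03 1.569e+00] F [-0.  -0.5 -0.5] w 29.1 59.5
green [ 24.5 132.6] [   0   90   51   86 3427] centre 364.1 -273.7 r 30.2 mean of extent [ 363.6 -273.7] ptp [56.3 60.3]
green [262.4 213.1] [231 200  62  32 784] centre 530.3 -338.3 r 18.4 mean of extent [ 530.2 -331.4] ptp [36.5 19.6]
(np.float64(260.915210838038), np.float64(253.9685256156082))
```

Emit:
{"api": "apply_moves", "payload": {
  "steps": [
    [[0.13,0.05,0.5],[0,0,0]],
    [[0,0,0.5],[0,0,0]],
    [[0,0,0.4],[0,0,0]],
    [[0,0,0],[0,0,0]],
    [[0,0,0],[0,0,0]]
  ]
}}

```text
time_s: 15.72
eef_pos: [528.0, -339.2, 96.6]
orientation: [-3.142, -0.0, 1.569]
force: [-0.2, 0.7, 3.3]
grip_width: 29.2
gripper_force: 61.6
```

Emit:
{"api": "apply_moves", "payload": {
  "steps": [
    [[0,0,0],[0,0,0]],
    [[0,0,0],[0,0,0]]
  ]
}}

```text
time_s: 15.98
eef_pos: [528.0, -339.2, 96.5]
orientation: [-3.141, -0.0, 1.569]
force: [-1.5, 1.7, 4.5]
grip_width: 29.2
gripper_force: 62.0
```

Emit:
{"api": "apply_moves", "payload": {
  "steps": [
    [[0,0,0],[0,0,0]],
    [[0,0,0],[0,0,0]],
    [[0,0,0],[0,0,0]],
    [[0,0,-3],[0,0,0]],
    [[0,0,-5],[0,0,0]]
  ],
  "jaw": 0.6
}}

```text
time_s: 16.6
eef_pos: [527.1, -338.2, 175.0]
orientation: [-3.137, -0.003, 1.569]
force: [-0.1, -0.5, 0.6]
grip_width: 51.3
gripper_force: 0.0
```

Emit:
{"api": "apply_moves", "payload": {
  "steps": [
    [[0,0,-5],[0,0,0]],
    [[0,0,-1],[0,0,0]],
    [[0,0,0],[0,0,0]],
    [[0,0,0],[0,0,0]]
  ]
}}

```text
time_s: 17.1
eef_pos: [527.4, -338.4, 234.3]
orientation: [-3.139, -0.002, 1.569]
force: [-0.2, -0.8, 0.6]
grip_width: 51.6
gripper_force: 0.0
```

Run:
```python
from h import *
o,c,im=look('w14',amin=8)
g=cv2.cvtColor(im,cv2.COLOR_RGB2GRAY);v0=int(proj(c,[530.4,-338.8,34],True)[1]);print(proj(c,[530.4,-338.8,34],True),proj(c,[530.4,-338.8,24],True))
for v in range(v0-26,v0+27,3):
    print(v,"".join("#" if x>170 else "." if x<62 else "-" for x in g[v].astype(int)[230:295]))
```

```text
17.1 [ 527.4 -338.4  234.3] [-3.139e+00 -2.000e-03  1.569e+00] F [-0.2 -0.8  0.6] w 51.6 0.0
green [105.4 122.6] [  83   95   46   56 1982] centre 364.1 -273.9 r 29.7 mean of extent [ 364.1 -273.7] ptp [57.5 58.9]
green [267.7 170.7] [248 165  33  20  71] centre 531.8 -335.7 r 16.8 mean of extent [ 531.8 -331.7] ptp [31.7 19.2]
(np.float64(262.6942889024291), np.float64(185.62473723524167)) (np.float64(262.6596748110005), np.float64(182.99403034488802))
159 #####------------------------------------------------------------
162 #####------------------------------------------------------------
165 ###-----------------------..............-------------------------
168 ###------------------...........-.-.........---------------------
171 -------------------.....----------------.-....-------------------
174 ----------------....----##################---...-----------------
177 ----------------.---#########################--------------------
180 ------------------#############################------------------
183 -----------------##########-####################-----------------
186 -----------------################################----------------
189 -----------------###############################-----------------
192 -----------------###############################-----------------
195 -------------------###########################-------------------
198 ----------------------#####################----------------------
201 ---------------------------############--------------------------
204 -----------------------------------------------------------------
207 -----------------------------------------------------------------
210 -----------------------------------------------------------------
```

Emit:
{"api": "apply_moves", "payload": {
  "steps": [
    [[5,-0.6,-3],[0,0,0]],
    [[6,-0.7,-1.5],[0,0,0]],
    [[6,-0.7,0],[0,0,0]],
    [[6,-0.7,0],[0,0,0]],
    [[6,-0.7,0],[0,0,0]]
  ],
  "jaw": 0.8
}}

```text
time_s: 17.77
eef_pos: [493.5, -47.0, 280.1]
orientation: [-3.139, -0.0, 1.57]
force: [1.2, 0.8, 0.1]
grip_width: 68.8
gripper_force: 0.0
```

Emit:
{"api": "apply_moves", "payload": {
  "steps": [
    [[4.5,-0.4,0],[0,0,0]],
    [[0,0,0],[0,0,0]],
    [[0,0,0],[0,0,0]],
    [[0,0,0],[0,0,0]]
  ]
}}

```text
time_s: 18.27
eef_pos: [490.5, -6.1, 281.0]
orientation: [-3.141, 0.001, 1.566]
force: [-0.3, 0.5, 0.0]
grip_width: 68.1
gripper_force: 0.0
```

```bash
cat >> h.py <<'E'
def disc(im,c,z,lo,hi,roi):
    "bright face -> centre on plane z"
    h=cv2.cvtColor(im,cv2.COLOR_RGB2HSV);m=cv2.inRange(h,lo,hi);a,b,e,f=roi;k=np.zeros_like(m);k[a:b,e:f]=m[a:b,e:f]
    k=cv2.morphologyEx(k,cv2.MORPH_OPEN,np.ones((3,3)))
    n=max(cv2.findContours(k,0,2)[0],key=cv2.contourArea);hu=cv2.convexHull(n)[:,0]
    P=np.array([onz(c,x,y,z,True)[:2] for x,y in hu],np.float32);C,r=cv2.minEnclosingCircle(P)
    print("disc px bbox",cv2.boundingRect(n),"centre",np.round(C,1),"r",round(r,1),"mid",((P.max(0)+P.min(0))/2).round(1));return C
E
python3 - <<'E'
from h import *
o,c,im=look('w15')
u,v=map(int,proj(c,[489,-13,98],True))
disc(im,c,98,(17,120,130),(27,255,255),(v-45,v+45,u-45,u+45))
for y in range(v-27,v+34,4):
    hh=cv2.cvtColor(im[y:y+1],cv2.COLOR_RGB2HSV)[0];print(y,"".join("O" if 16<a<28 and b>120 and g>140 else "o" if 16<a<28 and b>110 else "#" if g>170 else "-" for a,b,g in hh[u-40:u+40]))
print(u-40)
E
```

```text
18.275 [490.5  -6.1 281. ] [-3.141e+00  1.000e-03  1.566e+00] F [-0.3  0.5  0. ] w 68.1 0.0
green [174.7 212.4] [168 206  14  14  61] centre 386.0 -57.7 r 9.4 mean of extent [385.8 -57.6] ptp [17.2 17.1]
disc px bbox (235, 178, 45, 45) centre [488.7 -16.3] r 20.9 mid [488.7 -16.3]
169 ------------------------##############----################----------------------
173 -------------------#######--------------------------###########-----------------
177 ----------------######---------ooooooooooooooooooo-------#########--------------
181 --------------#######-----oooOOOOOOOOOOOOOOOOOOOOOOOoooo----########------------
185 -------------######---oOOOOOOOOOOOOOOOOOOOOOOOOOOOOOOOOOOOo--########-----------
189 ------------######--oOOOOOOOOOOOOOOOOOOOOOOOOOOOOOOOOOOOOOOOO--#######----------
193 ------------#######OOOOOOOOOOOOOOOOOOOOOOOOOOOOOOOOOOOOOOOOOOO########----------
197 ------------######OOOOOOOOOOOOOOOOOOOOOOOOOOOOOOOOOOOOOOOOOOOOO######-----------
201 --------------####OOOOOOOOOOOOOOOOOOOOOOOOOOOOOOOOOOOOOOOOOOOOO#####------------
205 ----------------###OOOOOOOOOOOOOOOOOOOOOOOOOOOOOOOOOOOOOOOOOOO####--------------
209 -------------------#OOOOOOOOOOOOOOOOOOOOOOOOOOOOOOOOOOOOOOOOO###----------------
213 ----------------------OOOOOOOOOOOOOOOOOOOOOOOOOOOOOOOOOOOOO---------------------
217 -------------------------OOOOOOOOOOOOOOOOOOOOOOOOOOOOOOO------------------------
221 --------------------------------oOOOOOOOOOOOOOOOo-------------------------------
225 --------------------------------------------------------------------------------
229 -------------------------------------------------------------------#############
217
```

Emit:
{"api": "apply_moves", "payload": {
  "steps": [
    [[-1,-0.3,3.5],[0,0,0]],
    [[0,0,4.5],[0,0,0]],
    [[0,0,3.8],[0,0,0]],
    [[0,0,0],[0,0,0]],
    [[0,0,0],[0,0,0]]
  ]
}}

```text
time_s: 18.95
eef_pos: [488.7, -15.1, 164.7]
orientation: [3.139, 0.0, 1.568]
force: [-0.2, 0.7, 0.9]
grip_width: 68.3
gripper_force: 0.0
```

Emit:
{"api": "apply_moves", "payload": {
  "steps": [
    [[0,0,0],[0,0,0]],
    [[0,0,0],[0,0,0]],
    [[0,0,0],[0,0,0]]
  ]
}}

```text
time_s: 19.32
eef_pos: [488.0, -14.1, 164.1]
orientation: [3.14, -0.0, 1.569]
force: [0.1, -0.1, 0.4]
grip_width: 68.2
gripper_force: 0.0
```

Emit:
{"api": "apply_moves", "payload": {
  "steps": [
    [[-0.15,-0.05,0.3],[0,0,0]],
    [[0,0,0.25],[0,0,0]],
    [[0,0,0],[0,0,0]],
    [[0,0,0],[0,0,0]]
  ]
}}

```text
time_s: 19.82
eef_pos: [487.1, -15.7, 157.8]
orientation: [-3.142, 0.0, 1.569]
force: [-0.8, -0.2, 0.6]
grip_width: 68.6
gripper_force: 0.0
```

Emit:
{"api": "apply_moves", "payload": {
  "steps": [
    [[0,0,0],[0,0,0]],
    [[0,0,0],[0,0,0]],
    [[0,0,0],[0,0,0]],
    [[0,0,0],[0,0,0]]
  ],
  "jaw": 0
}}

```text
time_s: 20.32
eef_pos: [487.4, -15.7, 158.4]
orientation: [3.141, -0.0, 1.569]
force: [-1.7, -0.1, 4.9]
grip_width: 39.5
gripper_force: 60.1
```

Run:
```python
from h import *
o,c,im=look('w16')
p=o["eef_pos"];disc(im,c,98,(17,120,60),(27,255,255),(200,330,200,320))
for y in range(205,300,5):
    hh=cv2.cvtColor(im[y:y+1],cv2.COLOR_RGB2HSV)[0];print(y,"".join("O" if 16<a<28 and b>120 and g>140 else "o" if 16<a<28 and b>110 else "#" if g>170 else "-" if g>50 else '.' for a,b,g in hh[200:320]))
```

```text
20.325 [487.4 -15.7 158.4] [ 3.141 -0.     1.569] F [-1.7 -0.1  4.9] w 39.5 60.1
green [134.3 256.3] [125 247  19  20  80] centre 380.5 -62.9 r 9.6 mean of extent [380.3 -63. ] ptp [17.7 18.8]
disc px bbox (220, 210, 81, 81) centre [488.8 -13.7] r 22.9 mid [488.9 -13.4]
205 -------.-.-.-..------------------------------------------------------------------------------------------.-.------------
210 --------.-...--.---------------------------------------ooooooooooo------------------------------------------------------
215 -----------------------------------------oooooooooooooooooooooooooooooooooooooooo---------------------------------------
220 ---------------------------------oooooooooooooooooooooooooooooooooooooooooooooooooooooooo-------------------------------
225 ------------------------------oooooooooooooooooooooooooooooooooooooooooooooooooooooooooooooo----------------------------
230 --------------------------ooooooooooooooooooooooooooooooooooooooooooooooooooooooooooooooooooooo-------------------------
235 -------------------...--ooooooooooooooooooooooooooooooooooooooooooooooooooo
[... 845 characters left out ...]
OOOOOOOOOOOOOOOOOOOOOOOOOOOOOOOOOOOOOOOOOOOOOOOOOOOOOOo............-------.
275 ......................----oOOOOOOOOOOOOOOOOOOOOOOOOOOOOOOOOOOOOOOOOOOOOOOOOOOOOOOOOOOOOOOOOOOOO-----....................
280 .....................---------oOOOOOOOOOOOOOOOOOOOOOOOOOOOOOOOOOOOOOOOOOOOOOOOOOOOOOOOOOOOO----------...................
285 ....................-----------------OOOOOOOOOOOOOOOOOOOOOOOOOOOOOOOOOOOOOOOOOOOOOOOO------------------.................
290 ...................-------#######--#####################oOOOOOOOo######################################-................
295 .................-######################################################################################-...............
```

Run:
```python
from h import *
c=cams.get_calibration("wrist");p=telemetry.get_obs()["eef_pos"]
print(onz(c,260.5,290.8,98,True)-p+[0,21,0],onz(c,260.5,250,98,True)-p)
```

```text
[  1.64468563   0.28144094 -60.43115563] [  1.66804643   3.87935924 -60.43115563]
```

Emit:
{"api": "apply_moves", "payload": {
  "steps": [
    [[0,0,-1],[0,0,0]],
    [[0,0,-4],[0,0,0]],
    [[3,-0.7,-2],[0,0,0]],
    [[5,-1.3,0],[0,0,0]],
    [[6,-1.5,0],[0,0,0]]
  ]
}}

```text
time_s: 21.0
eef_pos: [452.2, 124.6, 228.4]
orientation: [3.14, 0.0, 1.566]
force: [0.8, 0.1, -2.0]
grip_width: 39.3
gripper_force: 60.9
```

Emit:
{"api": "apply_moves", "payload": {
  "steps": [
    [[6,-1.7,0],[0,0,0]],
    [[5,-1.4,0],[0,0,0]],
    [[3.2,-1,1],[0,0,0]],
    [[0,0,0],[0,0,0]],
    [[0,0,0],[0,0,0]]
  ]
}}

```text
time_s: 21.62
eef_pos: [411.7, 265.4, 217.7]
orientation: [-3.142, 0.002, 1.569]
force: [-0.4, -0.9, -1.7]
grip_width: 39.0
gripper_force: 60.9
```

Emit:
{"api": "apply_moves", "payload": {
  "steps": [
    [[0,0,0],[0,0,0]],
    [[0,0,0],[0,0,0]]
  ]
}}

```text
time_s: 21.88
eef_pos: [412.2, 265.3, 218.2]
orientation: [3.141, -0.0, 1.567]
force: [0.6, -0.9, -1.7]
grip_width: 39.4
gripper_force: 60.9
```

Run:
```python
from h import *
o,c,im=look('w17')
```

```text
21.875 [412.2 265.3 218.2] [ 3.141 -0.     1.567] F [ 0.6 -0.9 -1.7] w 39.4 60.9
green [259.3 177.8] [ 237  157   49   47 1165] centre 414.1 269.0 r 22.8 mean of extent [414.2 269.5] ptp [45.1 44.5]
```

Emit:
{"api": "apply_moves", "payload": {
  "steps": [
    [[0.4,0,4],[0,0,0]],
    [[0,0,4],[0,0,0]],
    [[0,0,2.8],[0,0,0]],
    [[0,0,0],[0,0,0]],
    [[0,0,0],[0,0,0]]
  ]
}}

```text
time_s: 22.55
eef_pos: [412.6, 270.7, 111.1]
orientation: [3.14, -0.001, 1.569]
force: [0.8, -0.9, -0.8]
grip_width: 39.6
gripper_force: 61.0
```

Emit:
{"api": "apply_moves", "payload": {
  "steps": [
    [[0,0,0],[0,0,0]],
    [[0,0,0],[0,0,0]],
    [[0,0,0],[0,0,0]]
  ]
}}

```text
time_s: 22.92
eef_pos: [411.8, 270.6, 110.5]
orientation: [3.141, -0.001, 1.569]
force: [-0.4, -0.6, -2.0]
grip_width: 39.5
gripper_force: 61.0
```

Run:
```python
from h import *
o,c,im=look('w18')
```

```text
22.925 [411.8 270.6 110.5] [ 3.141e+00 -1.000e-03  1.569e+00] F [-0.4 -0.6 -2. ] w 39.5 61.0
green [264.3 209.4] [224 198  77  35 752] centre 414.5 272.3 r 22.8 mean of extent [414.4 280.7] ptp [45.4 21.4]
```

Emit:
{"api": "apply_moves", "payload": {
  "steps": [
    [[-0.12,0.08,0.5],[0,0,0]],
    [[0,0,0.5],[0,0,0]],
    [[0,0,0.4],[0,0,0]],
    [[0,0,0],[0,0,0]],
    [[0,0,0],[0,0,0]]
  ]
}}

```text
time_s: 23.6
eef_pos: [412.3, 269.2, 95.7]
orientation: [-3.141, 0.0, 1.569]
force: [-0.6, -0.6, -3.4]
grip_width: 39.3
gripper_force: 61.0
```

Emit:
{"api": "apply_moves", "payload": {
  "steps": [
    [[0,0,0],[0,0,0]],
    [[0,0,0],[0,0,0]]
  ]
}}

```text
time_s: 23.85
eef_pos: [412.4, 269.2, 95.9]
orientation: [3.142, 0.0, 1.569]
force: [-0.6, 0.4, -2.7]
grip_width: 38.9
gripper_force: 61.0
```

Emit:
{"api": "apply_moves", "payload": {
  "steps": [
    [[0,0,0],[0,0,0]],
    [[0,0,0],[0,0,0]],
    [[0,0,0],[0,0,0]],
    [[0,0,-3],[0,0,0]],
    [[0,0,-5],[0,0,0]]
  ],
  "jaw": 0.8
}}

```text
time_s: 24.48
eef_pos: [411.1, 268.5, 175.3]
orientation: [-3.138, 0.003, 1.569]
force: [0.4, 0.8, 0.3]
grip_width: 68.2
gripper_force: 0.0
```

Emit:
{"api": "apply_moves", "payload": {
  "steps": [
    [[0,0,-5],[0,0,0]],
    [[0,0,-1],[0,0,0]],
    [[0,0,0],[0,0,0]],
    [[0,0,0],[0,0,0]]
  ]
}}

```text
time_s: 24.98
eef_pos: [411.3, 268.7, 234.1]
orientation: [-3.139, 0.002, 1.569]
force: [0.3, 0.0, -0.9]
grip_width: 67.7
gripper_force: 0.0
```

Run:
```python
from h import *
o,c,im=look('w19',amin=8)
disc(im,c,35,(17,120,100),(27,255,255),(140,215,215,310))
```

```text
24.975 [411.3 268.7 234.1] [-3.139e+00  2.000e-03  1.569e+00] F [ 0.3  0.  -0.9] w 67.7 0.0
green [255.7 160. ] [247 158  16   7  21] centre 406.3 288.0 r 7.9 mean of extent [406.3 288. ] ptp [14.7  5.9]
green [276.4 165.3] [264 158  22  20  44] centre 426.0 281.5 r 14.1 mean of extent [426.  281.5] ptp [20.8 19. ]
green [243.2 169.4] [241 166   5   8   9] centre 395.0 279.5 r 4.1 mean of extent [395.  279.5] ptp [4. 7.]
disc px bbox (240, 163, 45, 44) centre [413.7 268.5] r 21.4 mid [413.7 268.4]
```

Emit:
{"api": "apply_moves", "payload": {
  "steps": [
    [[-5,1.5,-2.5],[0,0,0]],
    [[-6,1.6,-2],[0,0,0]],
    [[-6,1.6,0],[0,0,0]],
    [[-6,1.6,0],[0,0,0]],
    [[-4,1.2,0],[0,0,0]]
  ],
  "jaw": 1
}}

```text
time_s: 25.65
eef_pos: [485.8, -1.9, 278.9]
orientation: [-3.14, 0.001, 1.565]
force: [-0.2, 0.1, 0.1]
grip_width: 85.1
gripper_force: 0.0
```

Emit:
{"api": "apply_moves", "payload": {
  "steps": [
    [[0,0,0],[0,0,0]],
    [[0,0,0],[0,0,0]],
    [[0,0,0],[0,0,0]],
    [[0,0,0],[0,0,0]]
  ]
}}

```text
time_s: 26.15
eef_pos: [486.1, 3.1, 279.8]
orientation: [-3.141, -0.0, 1.572]
force: [-0.3, -0.6, -0.6]
grip_width: 85.4
gripper_force: 0.0
```

Run:
```python
from h import *
o,c,im=look('w20')
u,v=map(int,proj(c,[489,-13,81],True))
disc(im,c,81,(0,0,190),(180,60,255),(v-36,v+31,u-40,u+40))
for y in range(v-35,v+40,4): print(y,"".join("#" if g>170 else "-" for g in im[y,u-40:u+40].max(1)))
```

```text
26.15 [486.1   3.1 279.8] [-3.141 -0.     1.572] F [-0.3 -0.6 -0.6] w 85.4 0.0
green [178.5 220.4] [172 214  14  14  61] centre 385.7 -58.5 r 9.4 mean of extent [386.3 -58.6] ptp [17.2 17.4]
disc px bbox (234, 175, 57, 54) centre [488.9 -13.5] r 27.2 mid [488.9 -13.7]
166 --------------------------------------------------------------------------------
170 --------------------------------------------------------------------------------
174 -------------------------------------###----------------------------------------
178 -------------------------###############################------------------------
182 --------------------#########################################-------------------
186 -----------------################################################---------------
190 --------------#####################################################-------------
194 -------------#######################################################------------
198 ------------#########################################################-----------
202 ------------#########################################################-----------
206 ------------#########################################################-----------
210 -------------#######################################################------------
214 ---------------###################################################--------------
218 ------------------#############################################-----------------
222 ----------------------#####################################---------------------
226 ----------------------------########################----------------------------
230 --------------------------------------------------------------------------------
234 --------------------------------------------------------------------------------
238 --------------------------------------------------------------##################
```

Emit:
{"api": "apply_moves", "payload": {
  "steps": [
    [[-1.75,0.2,3],[0,0,0]],
    [[0,0,4.5],[0,0,0]],
    [[0,0,4],[0,0,0]],
    [[0,0,2],[0,0,0]],
    [[0,0,0],[0,0,0]]
  ]
}}

```text
time_s: 26.82
eef_pos: [487.0, -15.3, 143.6]
orientation: [-3.138, 0.0, 1.57]
force: [0.5, 0.4, 0.3]
grip_width: 85.8
gripper_force: 0.0
```

Emit:
{"api": "apply_moves", "payload": {
  "steps": [
    [[0,0,0],[0,0,0]],
    [[0,0,0],[0,0,0]],
    [[0,0,0],[0,0,0]]
  ]
}}

```text
time_s: 27.2
eef_pos: [488.9, -15.8, 146.0]
orientation: [3.14, -0.0, 1.569]
force: [0.5, -0.8, 0.4]
grip_width: 85.0
gripper_force: 0.0
```

Emit:
{"api": "apply_moves", "payload": {
  "steps": [
    [[0.1,-0.1,0.8],[0,0,0]],
    [[0,0,0.6],[0,0,0]],
    [[0,0,0],[0,0,0]],
    [[0,0,0],[0,0,0]]
  ]
}}

```text
time_s: 27.7
eef_pos: [487.2, -15.0, 130.9]
orientation: [-3.141, 0.0, 1.569]
force: [-1.0, 0.0, -0.8]
grip_width: 85.0
gripper_force: 0.0
```

Emit:
{"api": "apply_moves", "payload": {
  "steps": [
    [[0,0,0],[0,0,0]],
    [[0,0,0],[0,0,0]],
    [[0,0,0],[0,0,0]],
    [[0,0,0],[0,0,0]]
  ],
  "jaw": 0
}}

```text
time_s: 28.2
eef_pos: [487.7, -15.0, 131.7]
orientation: [3.14, -0.0, 1.569]
force: [-0.8, -0.1, 6.2]
grip_width: 54.2
gripper_force: 63.8
```

Run:
```python
from h import *
o,c,im=look('w21');p=o["eef_pos"]
for y in range(215,335,5): print(y,"".join("#" if g>170 else "-" if g>52 else "." for g in im[y,190:330].max(1)))
for v in (290,300,305,310,315,320): print(v,(onz(c,260.5,v,81,True)-p+[0,28,0]).round(1))
```

```text
28.2 [487.7 -15.  131.7] [ 3.14  -0.     1.569] F [-0.8 -0.1  6.2] w 54.2 63.8
215 ---....-.---.----.-.--...-------------------------------------------------------------------------------------------...--.--..-.-...--.-....
220 -....-.--.----.---.-.---------------------------------------------------------------------------------------------------..-...----..--.-----
225 --.....----..-.-...--------------------------------------------------------------------------------------------------------...--.-.-.---.--.
230 ..----.-..---..-.-----------------------------------------------------------------------------------------------------------.--..----.-...-.
235 -.------------...------------------------------------------------------------------------------------------------------------...------------
240 ------------...----------------------------------------------------------------------------------------------------------------...----------
245 ----------...--------------------------------------------------------------------------------------------------------------------...--------
250 --
[... 1902 characters left out ...]
-----##########################################################################################################--........
320 ............--###################################################################################################################-..........
325 ..............--####--.........................-------##################################-------.........................--#####-............
330 ................----......................................................................................................---...............
290 [  1.7  14.7 -50.7]
300 [  1.7   8.4 -50.7]
305 [  1.7   5.2 -50.7]
310 [  1.6   1.9 -50.7]
315 [  1.6  -1.5 -50.7]
320 [  1.6  -5.  -50.7]
```

Emit:
{"api": "apply_moves", "payload": {
  "steps": [
    [[0,0,-1],[0,0,0]],
    [[0,0,-3],[0,0,0]],
    [[-2,-1,-3],[0,0,0]],
    [[-4,-2,-1],[0,0,0]],
    [[-5,-2.5,0],[0,0,0]]
  ]
}}

```text
time_s: 28.88
eef_pos: [432.0, -124.9, 211.5]
orientation: [3.14, -0.0, 1.573]
force: [1.1, -1.6, -5.0]
grip_width: 54.2
gripper_force: 65.2
```

Emit:
{"api": "apply_moves", "payload": {
  "steps": [
    [[-5,-2.5,0],[0,0,0]],
    [[-4,-2,0],[0,0,0]],
    [[-3,-1.5,0],[0,0,0]],
    [[-2,-1,0],[0,0,0]],
    [[0,0,0],[0,0,0]]
  ]
}}

```text
time_s: 29.5
eef_pos: [359.8, -266.1, 210.6]
orientation: [-3.14, 0.0, 1.564]
force: [0.5, 0.2, -5.4]
grip_width: 54.4
gripper_force: 65.1
```

Emit:
{"api": "apply_moves", "payload": {
  "steps": [
    [[0,0,0],[0,0,0]],
    [[0,0,0],[0,0,0]],
    [[0,0,0],[0,0,0]]
  ]
}}

```text
time_s: 29.88
eef_pos: [362.3, -263.8, 210.9]
orientation: [-3.141, -0.0, 1.571]
force: [-0.2, -0.5, -4.0]
grip_width: 54.0
gripper_force: 65.1
```

Run:
```python
from h import *
o,c,im=look('w22')
```

```text
29.875 [ 362.3 -263.8  210.9] [-3.141 -0.     1.571] F [-0.2 -0.5 -4. ] w 54.0 65.1
green [262.  181.8] [231 166  64  36 966] centre 365.8 -273.0 r 29.6 mean of extent [ 365.7 -260.8] ptp [58.7 33.1]
```

Emit:
{"api": "apply_moves", "payload": {
  "steps": [
    [[-1.1,0.15,4],[0,0,0]],
    [[0,0,4],[0,0,0]],
    [[0,0,2],[0,0,0]],
    [[0,0,0],[0,0,0]],
    [[0,0,0],[0,0,0]]
  ]
}}

```text
time_s: 30.55
eef_pos: [364.2, -276.2, 112.0]
orientation: [3.14, 0.001, 1.57]
force: [0.1, -0.2, -5.7]
grip_width: 54.1
gripper_force: 65.0
```

Emit:
{"api": "apply_moves", "payload": {
  "steps": [
    [[0,0,0],[0,0,0]],
    [[0,0,0],[0,0,0]],
    [[0,0,0],[0,0,0]]
  ]
}}

```text
time_s: 30.92
eef_pos: [363.6, -275.8, 111.5]
orientation: [3.141, 0.0, 1.569]
force: [0.1, 0.3, -5.3]
grip_width: 54.0
gripper_force: 65.0
```

Run:
```python
from h import *
o,c,im=look('w23')
```

```text
30.925 [ 363.6 -275.8  111.5] [3.141 0.    1.569] F [ 0.1  0.3 -5.3] w 54.0 65.0
green [262.9 193.4] [ 212  180  100   44 1036] centre 366.0 -268.9 r 29.6 mean of extent [ 366. -258.] ptp [59.1 26.4]
```

Emit:
{"api": "apply_moves", "payload": {
  "steps": [
    [[0.1,0.05,0.5],[0,0,0]],
    [[0,0,0.5],[0,0,0]],
    [[0,0,0.5],[0,0,0]],
    [[0,0,0],[0,0,0]],
    [[0,0,0],[0,0,0]]
  ]
}}

```text
time_s: 31.6
eef_pos: [363.8, -274.8, 96.0]
orientation: [-3.142, 0.0, 1.569]
force: [0.3, 0.4, -4.8]
grip_width: 53.7
gripper_force: 65.1
```

Emit:
{"api": "apply_moves", "payload": {
  "steps": [
    [[0,0,0],[0,0,0]],
    [[0,0,0],[0,0,0]]
  ]
}}

```text
time_s: 31.85
eef_pos: [364.0, -274.8, 96.2]
orientation: [3.141, 0.0, 1.569]
force: [0.1, 0.6, -4.1]
grip_width: 54.0
gripper_force: 65.1
```

Emit:
{"api": "apply_moves", "payload": {
  "steps": [
    [[0,0,0.1],[0,0,0]],
    [[0,0,0],[0,0,0]],
    [[0,0,0],[0,0,0]]
  ]
}}

```text
time_s: 32.22
eef_pos: [363.8, -274.7, 95.0]
orientation: [-3.142, -0.0, 1.569]
force: [0.7, -1.3, -5.1]
grip_width: 53.8
gripper_force: 65.1
```

Emit:
{"api": "apply_moves", "payload": {
  "steps": [
    [[0,0,0],[0,0,0]],
    [[0,0,0],[0,0,0]],
    [[0,0,0],[0,0,0]],
    [[0,0,-3],[0,0,0]],
    [[0,0,-5],[0,0,0]]
  ],
  "jaw": 1
}}

```text
time_s: 32.85
eef_pos: [362.9, -273.9, 174.9]
orientation: [-3.138, -0.001, 1.569]
force: [0.9, 0.6, 0.7]
grip_width: 85.4
gripper_force: 0.0
```

Emit:
{"api": "apply_moves", "payload": {
  "steps": [
    [[0,0,-5],[0,0,0]],
    [[1,5,-3],[0,0,0]],
    [[0,3,-1],[0,0,0]],
    [[0,0,0],[0,0,0]],
    [[0,0,0],[0,0,0]]
  ]
}}

```text
time_s: 33.48
eef_pos: [442.6, -265.1, 264.6]
orientation: [-3.14, -0.0, 1.568]
force: [-0.3, -0.1, -0.2]
grip_width: 85.6
gripper_force: 0.0
```

Run:
```python
from h import *
o,c,im=look('w24',box=(60,260,110,370),amin=8)
s=cams.get_image("side");cs=cams.get_calibration("side")
a=cv2.resize(s[275:345,185:340,::-1],None,fx=5,fy=5,interpolation=2)
b=cv2.resize(im[80:240,130:400,::-1],None,fx=1.5,fy=1.5,interpolation=2)
d=cv2.resize(s[155:190,185:285,::-1],None,fx=4,fy=4,interpolation=2)
w=np.zeros((595,800,3),np.uint8);w[:350,:775]=a;w[352:592,:405]=b;w[352:352+140,410:800]=d[:140,:390];cv2.imwrite("pics/w24.png",w)
```

```text
33.475 [ 442.6 -265.1  264.6] [-3.14  -0.     1.568] F [-0.3 -0.1 -0.2] w 85.6 0.0
green [345.1 228. ] [343 225   5   7  12] centre 543.9 -330.2 r 4.9 mean of extent [ 543.9 -330.2] ptp [5.8 7.9]
green [335.  375.2] [333 373   5   6   9] centre 565.3 -602.0 r 7.3 mean of extent [ 566.3 -602.1] ptp [ 5.3 14.4]
```

View pics/w24.png

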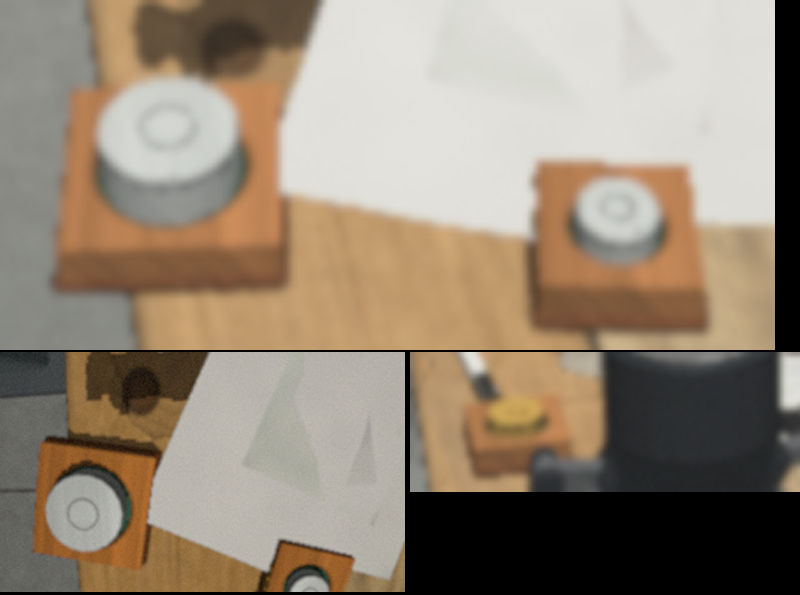

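Run:
```python
from h import *
c=cams.get_calibration("side")
for n,q,z,r in(("500",(204.4,232.6,290.6,312.4),44,28),("100",(300,317.6,310.4,325),34,16)):
    C=onz(c,(q[0]+q[1])/2,(q[2]+q[3])/2,z);print(n,C.round(1))
    t=np.linspace(0,6.283,90);P=np.array([proj(c,[C[0]+r*np.cos(a),C[1]+r*np.sin(a),z]) for a in t]);print(q,P.min(0).round(1),P.max(0).round(1))
    B=np.array([proj(c,[C[0]+r*np.cos(a),C[1]+r*np.sin(a),18]) for a in t]);K=np.array([proj(c,[C[0]+r*np.cos(a),C[1]+r*np.sin(a),24]) for a in t]);print("foot row",B.max(0),"at rim height",K.max(0))
cw=cams.get_calibration("wrist");print(onz(cw,130+85/1.5,80+161/1.5,44,True))
```

```text
500 [ 363.7 -278.    44. ]
(204.4, 232.6, 290.6, 312.4) [204.2 291.1] [232.8 312.4]
foot row [233.25386629 321.81176728] at rim height [233.14621215 319.67623984]
100 [ 527.6 -344.5   34. ]
(300, 317.6, 310.4, 325) [300.3 311.3] [317.3 324.3]
foot row [316.74207863 330.11723037] at rim height [316.94411434 327.96066587]
[ 366.96084494 -272.7356378    44.        ]
```

```bash
python3 -c "
from bench import workorder
print(workorder.finish_job())"
```

```text
the job is handed in; nothing more can be done
None
```

All four check weights were taken off the scale and placed upright in their matching blocks, and the job was handed in at about 33.5 s. My last images show them level and seated, and the arm never came near the tasting glass, though I did not re-image it at the end.

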